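# Put the craft knives away in the clip case and snap it shut

## Task

Put every craft knife lying on the cutting mat away in the tool case: lay each one along a free clip place of its own and press it down until it snaps home, then stop pushing. When all are in, swing the lid over and press its front edge until it snaps fully shut, again without forcing anything, and leave the other things on the table where they stand.

Things in the scene. Friction and masses are not known exactly. Their poses are not given: they have to be found in the camera images.
- knife_a: capped craft knife, 120 mm long, 45 g, lying flat: square black grip 16 x 16 x 40 mm in the middle, round bright barrels 16 mm in diameter at both sides. Origin at its centre, on its axis (8 mm above the table when lying); x along the knife. All are alike; any goes in any place, either way round; three to five of the five are present, the others read None.
- knife_b: capped craft knife, 120 mm long, 45 g, lying flat: square black grip 16 x 16 x 40 mm in the middle, round bright barrels 16 mm in diameter at both sides. Origin at its centre, on its axis (8 mm above the table when lying); x along the knife. All are alike; any goes in any place, either way round; three to five of the five are present, the others read None.
- knife_c: capped craft knife, 120 mm long, 45 g, lying flat: square black grip 16 x 16 x 40 mm in the middle, round bright barrels 16 mm in diameter at both sides. Origin at its centre, on its axis (8 mm above the table when lying); x along the knife. All are alike; any goes in any place, either way round; three to five of the five are present, the others read None.
- knife_d: capped craft knife, 120 mm long, 45 g, lying flat: square black grip 16 x 16 x 40 mm in the middle, round bright barrels 16 mm in diameter at both sides. Origin at its centre, on its axis (8 mm above the table when lying); x along the knife. All are alike; any goes in any place, either way round; three to five of the five are present, the others read None.
- knife_e: capped craft knife, 120 mm long, 45 g, lying flat: square black grip 16 x 16 x 40 mm in the middle, round bright barrels 16 mm in diameter at both sides. Origin at its centre, on its axis (8 mm above the table when lying); x along the knife. All are alike; any goes in any place, either way round; three to five of the five are present, the others read None.
- case: open grey tool case fixed on the table, 150 (x) by 286 (y) mm, rim 40 mm high, walls 5 mm, floor 5 mm; origin at the centre of its underside, x towards its hinge (far) side. Inside, five clip places 50 mm apart along y, each for a knife lying along the case's x; a knife not snapped home keeps the lid from shutting.
- slot1 (a point): clip place 1 of 5, 1 being at the case's -y end: the point where a knife's centre lies when snapped home, 24 mm above the table; axes as the case's. All five are alike. Sprung steel jaws stand 31 to 45 mm to both sides of the middle; the middle 60 mm is free for fingers down to the case floor.
- slot2 (a point): clip place 2 of 5, 1 being at the case's -y end: the point where a knife's centre lies when snapped home, 24 mm above the table; axes as the case's. All five are alike. A knife laid on the jaws' lips (tops 34.5 mm above the table) rests with its axis about 38 mm above the table.
- slot3 (a point): clip place 3 of 5, 1 being at the case's -y end: the point where a knife's centre lies when snapped home, 24 mm above the table; axes as the case's. All five are alike. Pushed straight down near its middle a knife meets a peak of about 7 to 11 N, then gives and snaps down onto two hard rests, 14 mm lower than it lay on the lips.
- slot4 (a point): clip place 4 of 5, 1 being at the case's -y end: the point where a knife's centre lies when snapped home, 24 mm above the table; axes as the case's. All five are alike. The walls leave a knife 10 mm play either way along x.
- slot5 (a point): clip place 5 of 5, 1 being at the case's -y end: the point where a knife's centre lies when snapped home, 24 mm above the table; axes as the case's. All five are alike. The jaws' lips are 11 mm apart at rest.
- lid (a joint): angle of the case's clear lid, rad: 0 shut, 1.57 upright, starts open and leaning away from the robot (1.65 to 1.85, end stop 1.9). A stiff hinge holds it wherever left; 1 to 2 N at its edge move it. Near 0.09 rad its tongue meets a sprung catch at the middle of the case's front: pressing down near the front edge meets a peak of about 10 to 16 N, then it snaps to 0 and stays.
- hinge (a point): middle of the lid's hinge axis, at the case's far wall, 40 mm above the table; the axis runs along the case's y, axes as the case's
- lid_edge (a point): middle of the lid's front (free) edge, on its outer face, 158 mm from the hinge axis (lid 5 mm thick, 286 mm wide, outer face 5.5 mm above the hinge axis when shut); moves with the lid, x of this point points from the edge to the hinge, z out of the outer face
- spool_a: thread spool, 28 mm diameter, 45 mm tall, standing among the knives; origin under its foot. Not part of the job.
- spool_b: second thread spool, same size, standing farther left; origin under its foot. Not part of the job.
- glue_stick: glue stick, 26 mm diameter, 92 mm tall, standing; origin under its foot. Not part of the job.
- stamp: wooden hand stamp, block 50 x 35 mm, 68 mm tall with its knob, standing beyond the knives; origin under the block. Not part of the job.
- pencil_cup: white cup with pencils, 72 mm wide, cup 95 mm and pencils 160 mm tall; origin under its foot. Not part of the job.
- card: folded paper card standing like a tent, 140 mm wide, about 90 mm tall; origin below its ridge on the table. Not part of the job.
Mind the look-alikes: they are no part of the job. Leave any purple or turquoise look-alike of the knife_a alone.

How it is judged:
By the outcome, as a careful person would: the job done as asked, in the order asked, and still so for the second after the job is handed in, with the robot touching nothing.
Of knife_a, knife_b, knife_c, knife_d, knife_e only 3 to 5 are there at a start; the rules pass over those that are not, and their reading is None.
At some moment in a run one of knife_a, knife_b, knife_c, knife_d, knife_e may be knocked a few centimetres aside while the robot is not near it.
Once in a run the grip may slacken for a moment while it holds something.
It also fails if it takes over 210 s, if anything falls off the work surface, if the arm or the gripper's body presses on something with over 40 N, if the wrist force passes 120 N, or if a joint passes its speed limit or range.

## Robot

A 6-joint arm with a two-finger parallel gripper is mounted at the origin on the work surface. World frame = base frame: x ahead of the robot, y to its left, z up, the work surface at z = 0. Lengths are in m, angles in degrees, forces in N, time in s.
With the tool pointing down it reaches from about 0.4 to 0.825 m from the base axis. Payload 7 kg.
Tool frame: the origin (TCP) lies midway between the tips of the shut fingers; the grasp point (between the pads) lies 19 mm behind it; z points along the fingers, y is the line along which they close (so a half turn about z gives the same grasp; the last joint's range is limited). The gripper opens to 88 mm and grips with 3 to 60 N. Pads are 19 mm wide; open, the fingers measure 130 mm over their backs; the gripper's body (78 mm by 193 mm) begins 47 mm behind the grasp point.
Start: joints at [-50.816, 20.546, 0.682, 0, -70.136, -16.507], TCP at [0.26, -0.623, 0.227] pointing down, gripper open.
Joint ranges: [-176.03, 176.03], [-82.01, 121.73], [-58.28, 71.71], [-173.87, 95.51], [-174.79, -0.11], [-173.66, 173.66]. Speed limits (degrees/s): [136.94, 136.94, 172.46, 180, 180, 180].

## Interface

Orientations are given as [roll, pitch, yaw] about the fixed x, y, z axes, in that order (R = Rz(yaw) Ry(pitch) Rx(roll)).
In Python, from plant import * gives the robot as it stands.
- The arm moves only by the tool move_arm, never from a script. Its argument "commands" is a list of rows, each a list of 7 numbers: the shift along the world's x, y, z in mm, then the turn, a rotation vector about the world's x, y, z in degrees, then the opening in per cent of the stroke, from 0 (shut) to 100 (fully open). In form: [[x, y, z, rx, ry, rz, fingers], ...]. A call has 1 to 20 rows; each row shifts and turns the commanded pose from where the row before left it; what a row does not reach is not made up. A row lasts 1/10 s, in which the tool goes at most 50 mm and 8.59 degrees, less where a joint would pass 70% of its speed; a pose out of reach is approached as far as the arm can. A call with a gripper value outside its range is refused whole. The fingers move at their own pace and stop on an object; "squeeze" is the grip in N (left out, the last holds). Time passes only in rows, so rows that do not move let the fingers close. It gives the time, the measured TCP pose, the force and the opening at its end, in the units of the state.
- get_state(): the state, without advancing time (a new reading comes with each control period).
- capture(name): name is "scene" or "side" or "wrist"; returns a dict with "frame" (480x640x3 uint8, blue, green, red), "camera_matrix" (3x3 intrinsics, pixels), "dist_coeffs" ([k1, k2, p1, p2, k3] as OpenCV has them; the pictures are not rectified), "world_to_cam" (4x4, takes a point from world to camera coordinates); the wrist camera has in their place "tool_from_camera" (4x4, takes a point from camera to tool coordinates, whose origin is the TCP and whose axes are the flange's). Camera axes: x right, y up, looking along -z (the intrinsics and any distortion apply to the point x, -y, -z); pixel columns grow to the right and rows downward; lengths in m; the calibration is good to about 2 mm. A picture is of the moment at which its call begins: read the wrist's pose just before it. There is no depth.
- close_job(): hands the job in, once; it reports no verdict.
The state is a dict: "time_s": time; "joints": joint angles; "qd": joint speeds; "joint_torque": joint torques, N m; "tcp_pos": TCP position; "eef_rot": TCP orientation; "contact_force": force on the tool from outside, world axes, zero at the start; "moment": the same for the moment, N m; "gripper_width": finger opening in m.
Only numpy, scipy, OpenCV 4.12 (cv2) and the standard library are available. Lean on these libraries where they do the work, as an engineer would, in place of code of your own. Each camera call takes 0.05 s, during which the arm holds its last target. There are 200 camera calls.

## Working session

There is one attempt and no reset: what is moved stays moved. The work goes in short steps, Python scripts to look and compute and a tool call to move; the robot and the scene stay as the last step left them, time stands still between calls to the robot, and variables do not carry over. Pictures are saved under pics/ and viewed, on a budget of 14 in all, crops included, one or two more only if the job needs it, and the job is handed in when it is done.

Besides the shell and the picture viewer there is one more tool, called after ">>>" in YAML: its name, and indented under it one key for each argument. move_arm: Moves the arm, as the interface text tells. Its arguments: {"type":"object","properties":{"commands":{"type":"array"},"squeeze":{"type":"number"}},"required":["commands"]}

```bash
ls; mkdir -p pics; cat > h.py <<'E'
from plant import *
import numpy as np, cv2
from scipy.spatial.transform import Rotation as R
def cam(n):
    s=get_state(); c=capture(n)
    if n=='wrist':
        T=np.eye(4); T[:3,:3]=R.from_euler('xyz',s['eef_rot'],degrees=True).as_matrix(); T[:3,3]=s['tcp_pos']
        c['world_to_cam']=np.linalg.inv(T@np.array(c['tool_from_camera']))
    return c
def ray(c,uv,z):
    p=cv2.undistortPoints(np.array([[uv]],float),np.array(c['camera_matrix']),np.array(c['dist_coeffs']))[0,0]
    M=np.linalg.inv(np.array(c['world_to_cam'])); d=M[:3,:3]@np.array([p[0],-p[1],-1.]); o=M[:3,3]
    return o+d*(z-o[2])/d[2]
def proj(c,P):
    P=np.atleast_2d(P).astype(float); W=np.array(c['world_to_cam']); q=P@W[:3,:3].T+W[:3,3]; q=q*[1,-1,-1]
    return cv2.projectPoints(q,np.zeros(3),np.zeros(3),np.array(c['camera_matrix']),np.array(c['dist_coeffs']))[0][:,0]
def save(n,f): cv2.imwrite('pics/'+n+'.png',f)
E
python3 - <<'E'
from h import *
import pickle
print(get_state())
for n in('scene','side','wrist'):
    c=cam(n); pickle.dump(c,open(n+'.pkl','wb')); save(n+'0',c['frame']); print(n,np.linalg.inv(c['world_to_cam']).round(3).tolist())
E
```

```text
pics
{'time_s': 0.0, 'joints': array([-5.08147959e+01,  2.05942573e+01,  6.34794733e-01, -2.08256702e-02,
       -7.01345269e+01, -1.65082981e+01]), 'qd': array([ 0.04746238, -0.06246614, -0.06913951, -0.04523866, -0.10529528,
        0.09107088]), 'joint_torque': array([ 2.75791681e-03, -5.82715380e+01,  2.93055975e+01,  6.99669912e+00,
        7.02558857e-03, -1.46841026e-04]), 'tcp_pos': array([ 0.26005179, -0.62238168,  0.22559636]), 'eef_rot': array([ 1.79904321e+02, -7.93997520e-03, -1.57330180e+02]), 'contact_force': array([0.5231007 , 0.66491627, 0.47191545]), 'moment': array([-0.03418397, -0.02169456, -0.04171519]), 'gripper_width': 0.08760384796444447}
scene [[0.854, -0.386, 0.349, 0.946], [0.52, 0.655, -0.548, -0.381], [-0.017, 0.649, 0.76, 0.851], [0.0, 0.0, 0.0, 1.0]]
side [[-0.97, 0.179, -0.166, 0.342], [-0.244, -0.745, 0.621, 1.062], [-0.013, 0.643, 0.766, 1.129], [0.0, 0.0, 0.0, 1.0]]
wrist [[-0.386, -0.879, -0.28, 0.184], [0.922, -0.367, -0.12, -0.655], [0.003, -0.305, 0.952, 0.383], [0.0, 0.0, 0.0, 1.0]]
```

View pics/scene0.png

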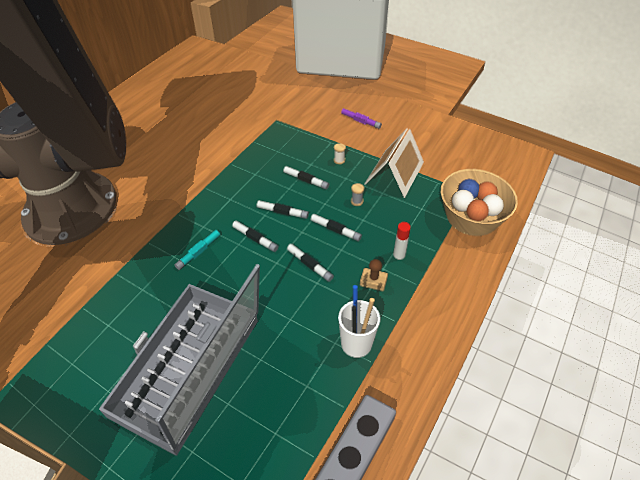

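View pics/side0.png

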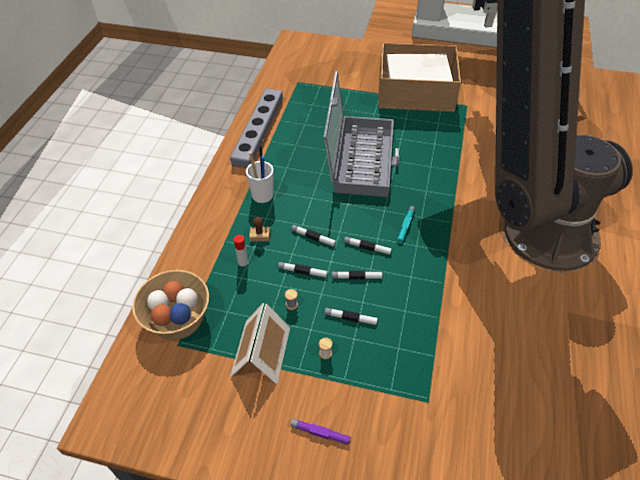

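Five white-barrelled knives with black grips. In the scene picture they are at about (305,177), (282,210), (335,227), (254,236) and (310,262). The turquoise one at (198,249) and the purple one at (361,118) are look-alikes and stay. I'll confirm in one crop.

```bash
python3 - <<'E'
import pickle,cv2
f=pickle.load(open('scene.pkl','rb'))['frame']
cv2.imwrite('pics/k1.png',cv2.resize(f[155:290,220:370],None,fx=4.4,fy=4.4,interpolation=cv2.INTER_CUBIC))
cv2.imwrite('pics/c1.png',cv2.resize(f[258:458,92:272],None,fx=3,fy=3,interpolation=cv2.INTER_CUBIC))
E
```

```text
(no output)
```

View pics/k1.png

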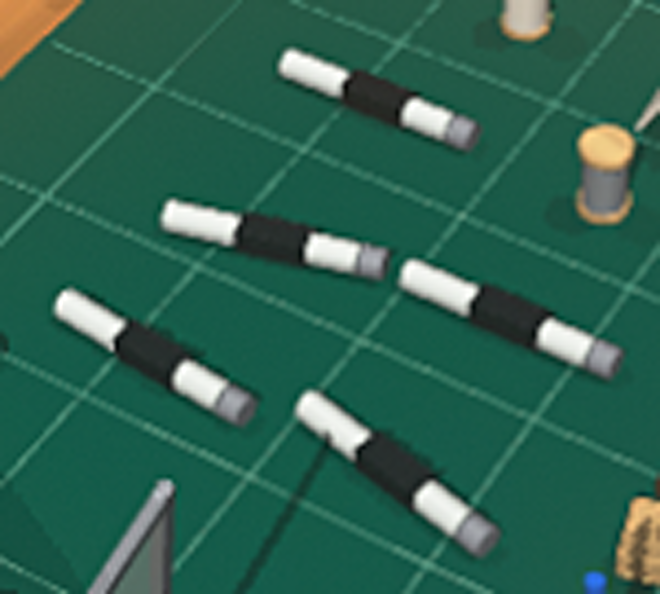

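View pics/c1.png

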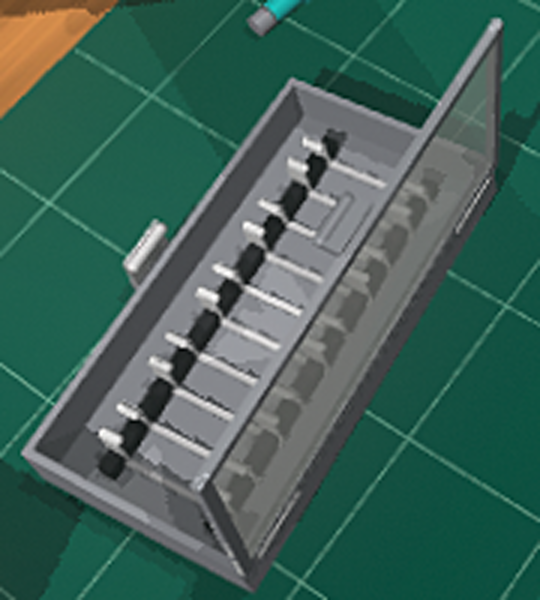

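All five are white with black grips. Knife ends and case rim corners can be read from these crops; now turning them into positions.

```bash
python3 - <<'E'
from h import *
import pickle
c=pickle.load(open('scene.pkl','rb'))
K=[((285,60),(472,135)),((168,215),(380,262)),((407,270),(612,360)),((63,300),(248,408)),((305,402),(488,538))]
for a,b in K:
    p,q=[ray(c,np.array(u)/4.4+[220,155],.008) for u in(a,b)]
    d=q-p; print('K',((p+q)/2*1000).round(),'len',round(np.hypot(*d[:2])*1000),'yaw',np.degrees(np.arctan2(d[1],d[0])).round(1))
A,B=[ray(c,np.array(u)/3+[92,258],.04) for u in((292,81),(24,453))]
d=A-B; L=np.hypot(*d[:2]); yaw=np.arctan2(d[1],d[0])-np.pi/2
x=np.array([np.cos(yaw),np.sin(yaw)]); y=np.array([-x[1],x[0]])
C=(A+B)[:2]/2+.075*x
print('case',A,B,L,C,np.degrees(yaw))
for i in range(5): print('slot',i+1,(C+y*.05*(i-2)).round(4), proj(c,[*(C+y*.05*(i-2)),.01]))
print('wrist K',c['camera_matrix'],pickle.load(open('wrist.pkl','rb'))['tool_from_camera'])
E
```

```text
K [447. 367.   8.] len 121 yaw 0.5
K [457. 249.   8.] len 117 yaw 13.8
K [588. 265.   8.] len 119 yaw 0.1
K [449. 154.   8.] len 122 yaw -4.8
K [590. 154.   8.] len 120 yaw -11.9
case [ 0.43112613 -0.03715805  0.04      ] [ 0.46407603 -0.31740561  0.04      ] 0.2821779410172331 [ 0.522088   -0.16852408] 6.705723258823196
slot 1 [ 0.5338 -0.2678] [[153.62408545 413.82994504]]
slot 2 [ 0.5279 -0.2182] [[169.50631014 389.59912049]]
slot 3 [ 0.5221 -0.1685] [[184.74575605 366.42250806]]
slot 4 [ 0.5162 -0.1189] [[199.32496095 344.31179381]]
slot 5 [ 0.5104 -0.0692] [[213.24266042 323.25687017]]
wrist K [[506.42165188   0.         315.09401838]
 [  0.         506.42165188 233.00569903]
 [  0.           0.           1.        ]] [[ 6.59617020e-04  9.52318890e-01  3.05103747e-01  8.27951045e-02]
 [ 9.99998555e-01 -1.50042962e-04 -1.69361184e-03 -1.49965929e-04]
 [-1.56707988e-03  3.05104424e-01 -9.52317612e-01 -1.57416443e-01]
 [ 0.00000000e+00  0.00000000e+00  0.00000000e+00  1.00000000e+00]]
```

>>> move_arm:
  commands:
    - [10,30,5,0,0,-1,50]
    - [16,34,2,0,0,-1,50]
    - [16,34,2,0,0,-1,50]
    - [16,34,2,0,0,-1,50]
    - [16,34,2,0,0,-1,50]
    - [16,34,2,0,0,-1,50]
    - [16,34,2,0,0,-1,50]
    - [16,34,2,0,0,-1,50]
    - [16,34,2,0,0,-1,50]
    - [16,34,2,0,0,-1,50]
    - [16,34,2,0,0,-1,50]
    - [16,34,1,0,0,-2,50]
    - [16,34,0,0,0,-2,50]
    - [8,15,0,0,0,-1,50]
    - [0,0,0,0,0,0,50]
    - [0,0,0,0,0,0,50]

```text
time_s: 1.75
tcp_pos: [0.47, -0.1696, 0.2524]
eef_rot: [180.0, -0.0, -173.2]
contact_force: [-0.1, 0.4, -0.3]
gripper_width: 0.0438
```

```bash
python3 - <<'E'
from h import *
import pickle
s=get_state(); print(s['time_s'],s['tcp_pos'],s['eef_rot'],s['contact_force'],s['joints'])
c=cam('wrist'); pickle.dump(c,open('w1.pkl','wb')); save('w1',cv2.resize(c['frame'],(800,600)))
o=pickle.load(open('scene.pkl','rb'))
for n,u in dict(stamp=(374,285),cup=(358,350),glue=(400,255),spa=(357,203),spb=(339,162),card1=(367,182),card2=(405,196)).items(): print(n,ray(o,u,0).round(3))
E
```

```text
1.75 [ 0.47003012 -0.16960847  0.25235654] [ 1.79993407e+02 -3.32915092e-02 -1.73236914e+02] [-0.0849364   0.42050255 -0.28439734] [ 2.72612692e+00  2.86341225e+00 -1.85472550e+01 -4.54611600e-03
 -6.86230059e+01 -8.59613848e+01]
stamp [0.731 0.174 0.   ]
cup [0.773 0.029 0.   ]
glue [ 0.744  0.271 -0.   ]
spa [0.592 0.36  0.   ]
spb [0.485 0.463 0.   ]
card1 [ 0.579  0.434 -0.   ]
card2 [0.679 0.438 0.   ]
```

View pics/w1.png

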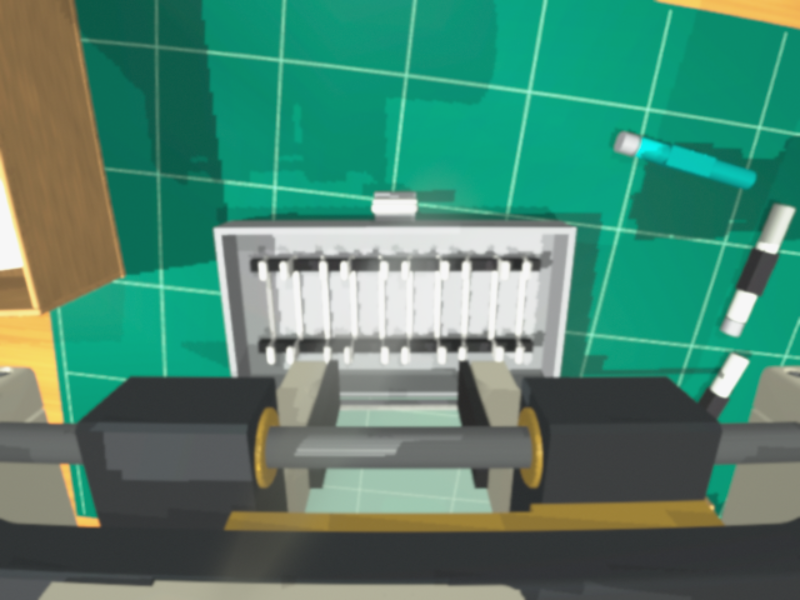

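The wrist view shows the case: rim front corners at (215,228) and (576,227), and front jaw pairs centred near u = 273, 334, 394, 456 and 512 at v≈265. Computing the case pose from these.

```bash
python3 - <<'E'
from h import *
import pickle
c=pickle.load(open('w1.pkl','rb'))
A,B=[ray(c,np.array(u)*.8,.04) for u in((576,227),(215,228))]
d=A-B; yaw=np.arctan2(d[1],d[0])-np.pi/2
x=np.array([np.cos(yaw),np.sin(yaw)]); y=np.array([-x[1],x[0]])
C=(A+B)[:2]/2+.075*x
print(np.hypot(*d[:2]),C,np.degrees(yaw))
for u,v in ((273,266),(334,266),(394,266),(456,266),(512,266),(278,348),(337,348),(395,348),(453,348),(508,348)):
    p=ray(c,(u*.8,v*.8),.0345)[:2]-C; print(u,v,(p@x*1000).round(1),(p@y*1000).round(1))
E
```

```text
0.2844979978544952 [ 0.52021962 -0.16485107] 6.940497848645428
273 266 -42.7 -100.1
334 266 -42.5 -50.2
394 266 -42.3 -1.4
456 266 -42.2 49.1
512 266 -42.1 94.9
278 348 29.9 -101.8
337 348 30.0 -50.8
395 348 30.1 -0.9
453 348 30.3 49.1
508 348 30.5 96.6
```

```bash
cat >> h.py <<'E'
def knives(c,z=.008):
    f=cv2.resize(c['frame'],None,fx=3,fy=3,interpolation=cv2.INTER_CUBIC).astype(int)
    m=(f[...,1]<1.25*f[...,2]+6).astype(np.uint8)
    out=[]
    for k in cv2.findContours(m,cv2.RETR_EXTERNAL,cv2.CHAIN_APPROX_NONE)[0]:
        if len(k)<60: continue
        W=np.array([ray(c,(q[0]+.5)/3-.5,z)[:2]*1000 for q in k[::2]],np.float32)
        (cx,cy),(w,h),a=cv2.minAreaRect(W)
        if w<h: w,h=h,w; a+=90
        if 95<w<145 and h<40: out.append([round(float(v),1) for v in(cx,cy,w,h,(a+90)%180-90)])
    return out
E
python3 - <<'E'
from h import *
import pickle
for n in('scene','side'):
    for k in knives(pickle.load(open(n+'.pkl','rb'))): print(n,k)
for n in('scene','side'):
    for k in knives(cam(n)): print('now',n,k)
E
```

```text
scene [588.9, 153.2, 128.9, 22.0, -12.4]
scene [730.1, 304.9, 110.5, 28.7, -72.6]
scene [447.4, 153.3, 130.1, 23.0, -5.5]
scene [587.4, 265.1, 127.4, 25.4, -0.8]
scene [455.2, 249.8, 126.4, 27.0, 13.6]
scene [445.4, 366.7, 129.8, 28.0, -1.1]
now scene [588.9, 153.4, 129.2, 22.4, -13.3]
now scene [729.5, 304.9, 110.4, 29.1, -73.8]
now scene [447.0, 153.2, 130.7, 23.3, -5.3]
now scene [587.4, 265.1, 127.4, 25.5, -0.6]
now scene [455.3, 249.8, 126.7, 27.4, 13.3]
now scene [445.4, 366.7, 129.8, 28.0, -1.1]
```

>>> move_arm:
  commands:
    - [-2,25,0,0,0,-1,50]
    - [-3,40,0,0,0,-1.5,50]
    - [-3,45,0,0,0,-1.5,50]
    - [-3,45,0,0,0,-2,50]
    - [-3,45,0,0,0,-2,50]
    - [-3,45,0,0,0,-1.5,50]
    - [-3,40,-20,0,0,-1.3,50]
    - [-2,28,-30,0,0,-1,50]
    - [0,10,-40,0,0,0,50]
    - [0,0,-45,0,0,0,50]
    - [0,0,-40,0,0,0,50]
    - [0,0,-35,0,0,0,50]
    - [0,0,-20,0,0,0,50]
    - [0,0,-10,0,0,0,50]
    - [0,0,0,0,0,0,50]

```text
time_s: 3.4
tcp_pos: [0.4479, 0.1522, 0.0116]
eef_rot: [-179.9, -0.1, 174.8]
contact_force: [0.2, -0.1, -0.0]
gripper_width: 0.0436
```

>>> move_arm:
  commands:
    - [0,1,-5,0,0,0,50]
    - [0,0,-3.5,0,0,0,50]
    - [0,0,0,0,0,0,0]
    - [0,0,0,0,0,0,0]
    - [0,0,0,0,0,0,0]
    - [0,0,0,0,0,0,0]
    - [0,0,0,0,0,0,0]
    - [0,0,0,0,0,0,0]
    - [0,0,3,0,0,0,0]
    - [0,0,15,0,0,0,0]
    - [0,0,30,0,0,0,0]
  squeeze: 40

```text
time_s: 4.5
tcp_pos: [0.4468, 0.153, 0.0509]
eef_rot: [-179.8, -0.2, 174.9]
contact_force: [-0.4, 0.4, -0.9]
gripper_width: 0.016
```

>>> move_arm:
  commands:
    - [2,-15,25,0,0,0.5,0]
    - [6,-30,25,0,0,1,0]
    - [8,-40,0,0,0,1.2,0]
    - [8,-42,0,0,0,1.2,0]
    - [8,-42,0,0,0,1.2,0]
    - [8,-42,0,0,0,1.2,0]
    - [8,-42,0,0,0,1.2,0]
    - [8,-42,0,0,0,1.2,0]
    - [8,-42,0,0,0,1.2,0]
    - [8,-36,0,0,0,1.2,0]
    - [8,-26,0,0,0,1,0]
    - [6,-14,0,0,0,1,0]
    - [2,-6,0,0,0,0,0]
    - [0,0,-20,0,0,0,0]
    - [0,0,-20,0,0,0,0]
    - [0,0,-10,0,0,0,0]
    - [0,0,0,0,0,0,0]

```text
time_s: 6.2
tcp_pos: [0.535, -0.2641, 0.0507]
eef_rot: [179.9, -0.2, -172.0]
contact_force: [0.3, -0.6, -0.0]
gripper_width: 0.0155
```

```bash
python3 - <<'E'
from h import *
import pickle
s=get_state(); print(s['time_s'],s['tcp_pos'],s['eef_rot'],s['contact_force'],s['gripper_width'])
c=cam('wrist'); pickle.dump(c,open('w2.pkl','wb')); save('w2',cv2.resize(c['frame'],(800,600)))
E
```

```text
6.2 [ 0.53501581 -0.26408524  0.05065454] [ 1.79938203e+02 -1.69434736e-01 -1.72018406e+02] [ 0.34703539 -0.5530067  -0.03869063] 0.015513380041221886
```

View pics/w2.png

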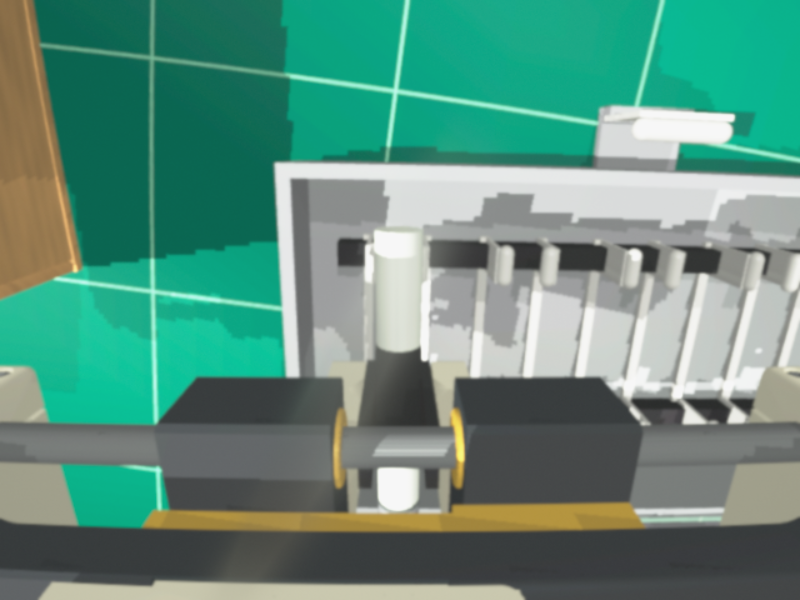

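The knife in the grip is over place 1: its barrel at (398,235) is centred between the lips at 369 and 427. The yaw is 1.2° off, so I'm correcting that and lowering to the lips.

>>> move_arm:
  commands:
    - [-2,0,0,0,0,-1.2,0]
    - [0,0,-6,0,0,0,0]
    - [0,0,-6,0,0,0,0]
    - [0,0,-4,0,0,0,0]
    - [0,0,-2,0,0,0,0]
    - [0,0,0,0,0,0,0]

```text
time_s: 6.85
tcp_pos: [0.5344, -0.2652, 0.0341]
eef_rot: [-180.0, 0.0, -173.2]
contact_force: [-0.2, -2.3, 1.2]
gripper_width: 0.0157
```

>>> move_arm:
  commands:
    - [0,0,-1.5,0,0,0,0]
    - [0,0,-1.5,0,0,0,0]
    - [0,0,-1,0,0,0,0]
    - [0,0,0,0,0,0,0]

```text
time_s: 7.25
tcp_pos: [0.535, -0.2653, 0.0313]
eef_rot: [-179.9, 0.1, -173.2]
contact_force: [-1.7, -2.0, 7.7]
gripper_width: 0.0155
```

>>> move_arm:
  commands:
    - [0,-0.5,-1,0,0,0,0]
    - [0,0,-1,0,0,0,0]
    - [0,0,-1,0,0,0,0]
    - [0,0,0,0,0,0,0]

```text
time_s: 7.65
tcp_pos: [0.5352, -0.2654, 0.028]
eef_rot: [-180.0, 0.1, -173.2]
contact_force: [-1.0, -1.0, 6.5]
gripper_width: 0.0156
```

>>> move_arm:
  commands:
    - [0,0,-1.5,0,0,0,0]
    - [0,0,-1.5,0,0,0,0]
    - [0,0,-1.5,0,0,0,0]
    - [0,0,0,0,0,0,0]

```text
time_s: 8.05
tcp_pos: [0.5342, -0.2652, 0.0219]
eef_rot: [180.0, -0.0, -173.2]
contact_force: [2.7, -2.8, -5.0]
gripper_width: 0.0155
```

>>> move_arm:
  commands:
    - [0,0,-1.5,0,0,0,0]
    - [0,0,-1.5,0,0,0,0]
    - [0,0,0,0,0,0,0]

```text
time_s: 8.35
tcp_pos: [0.5338, -0.2652, 0.0202]
eef_rot: [180.0, -0.0, -173.2]
contact_force: [-2.4, 1.0, 7.4]
gripper_width: 0.0156
```

>>> move_arm:
  commands:
    - [0,0,0.5,0,0,0,28]
    - [0,0,0,0,0,0,28]
    - [0,0,0,0,0,0,28]
    - [0,0,10,0,0,0,28]
    - [0,0,30,0,0,0,28]
    - [0,0,40,0,0,0,28]
    - [-3,20,20,0,0,-1,28]
    - [-5,40,0,0,0,-2,28]
    - [-6,45,0,0,0,-2,28]
    - [-6,45,0,0,0,-2,40]
    - [-6,45,0,0,0,-2,50]
    - [-6,45,0,0,0,-2,50]
    - [-6,45,0,0,0,-2,50]
    - [-2,45,0,0,0,-2,50]
    - [20,40,0,0,0,-2,50]
    - [40,25,0,0,0,-2,50]
    - [35,19,0,0,0,0,50]
    - [0,0,0,0,0,0,50]

```text
time_s: 10.15
tcp_pos: [0.5929, 0.1514, 0.12]
eef_rot: [180.0, 0.1, 167.9]
contact_force: [-1.9, -0.8, -0.2]
gripper_width: 0.0439
```

```bash
cat > chk.py <<'E'
from h import *
s=get_state(); print(s['time_s'],s['tcp_pos'],s['eef_rot'],s['gripper_width'])
for n in('scene','side'):
    for k in knives(cam(n)): print(n,k)
c=cam('wrist'); save('wl',c['frame'])
for k in knives(c): print('wrist',k)
E
python3 chk.py
```

```text
10.15 [0.59287295 0.15140362 0.12002702] [1.79982689e+02 9.34241506e-02 1.67888730e+02] 0.04391235174897619
scene [588.9, 153.4, 129.2, 22.6, -12.8]
scene [730.1, 304.9, 110.5, 28.7, -72.6]
wrist [593.5, 153.4, 125.5, 17.3, -12.8]
wrist [592.3, 266.3, 125.4, 20.2, 0.4]
```

>>> move_arm:
  commands:
    - [-2,2,-20,0,0,-0.4,50]
    - [0,0,-40,0,0,0,50]
    - [0,0,-30,0,0,0,50]
    - [0,0,-15,0,0,0,50]
    - [0,0,-8,0,0,0,50]
    - [0,0,-3.5,0,0,0,50]
    - [0,0,0,0,0,0,0]
    - [0,0,0,0,0,0,0]
    - [0,0,0,0,0,0,0]
    - [0,0,0,0,0,0,0]
    - [0,0,0,0,0,0,0]
    - [0,0,0,0,0,0,0]
  squeeze: 40

```text
time_s: 11.5
tcp_pos: [0.5877, 0.151, 0.0043]
eef_rot: [180.0, 0.1, 167.4]
contact_force: [-0.9, 0.9, 5.3]
gripper_width: 0.0157
```

>>> move_arm:
  commands:
    - [0,0,5,0,0,0,0]
    - [0,0,20,0,0,0,0]
    - [0,0,40,0,0,0,0]
    - [-20,-10,35,0,0,1,0]
    - [-40,-25,0,0,0,2,0]
    - [-35,-35,0,0,0,2,0]
    - [0,-40,0,0,0,2,0]
    - [5,-42,0,0,0,2,0]
    - [5,-42,0,0,0,2,0]
    - [5,-42,0,0,0,2,0]
    - [5,-42,0,0,0,2,0]
    - [5,-42,0,0,0,2,0]
    - [5,-32,0,0,0,2,0]
    - [2,-14.5,-10,0,0,0.4,0]
    - [0,0,-25,0,0,0,0]
    - [0,0,-15,0,0,0,0]
    - [0,0,0,0,0,0,0]

```text
time_s: 13.2
tcp_pos: [0.5221, -0.2159, 0.0514]
eef_rot: [179.9, -0.3, -173.3]
contact_force: [0.6, 0.3, -0.6]
gripper_width: 0.0156
```

```bash
python3 - <<'E'
from h import *
s=get_state(); print(s['time_s'],s['tcp_pos'],s['eef_rot'],s['contact_force'],s['gripper_width'])
c=cam('wrist'); save('w3',cv2.resize(c['frame'],(800,600)))
E
```

```text
13.2 [ 0.52212511 -0.21587922  0.05140096] [ 179.92875035   -0.26187651 -173.28785012] [ 0.56889731  0.2846676  -0.62356244] 0.01562792694595723
```

View pics/w3.png

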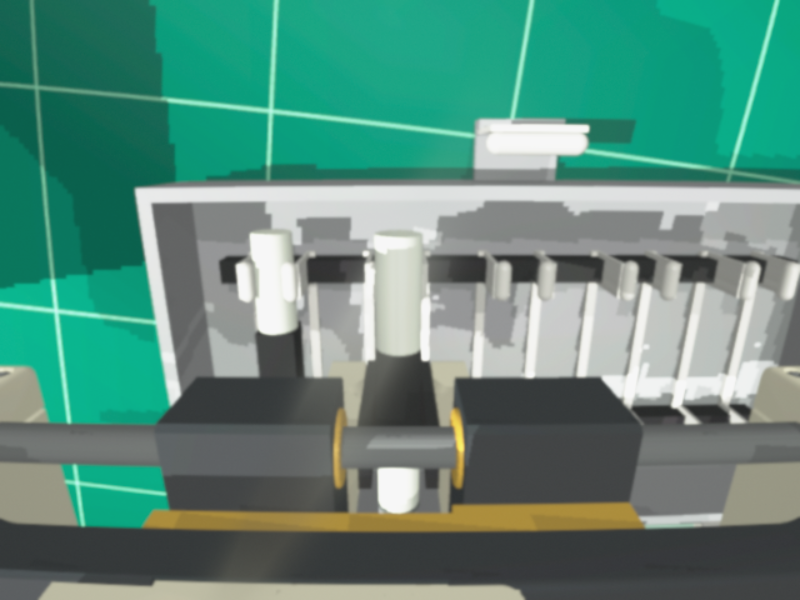

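Knife 1 sits home between its jaws at (273,280). Knife 2 is centred over place 2, between the lips at 369 and 427. Pressing it down the same way.

>>> move_arm:
  commands:
    - [2.5,0,0,0,0,0,0]
    - [0,0,-6,0,0,0,0]
    - [0,0,-6,0,0,0,0]
    - [0,0,-4,0,0,0,0]
    - [0,0,-2,0,0,0,0]
    - [0,0,-1.5,0,0,0,0]
    - [0,0,-1.5,0,0,0,0]
    - [0,0,-1,0,0,0,0]
    - [0,0,-1,0,0,0,0]
    - [0,0,0,0,0,0,0]

```text
time_s: 14.25
tcp_pos: [0.5273, -0.216, 0.0316]
eef_rot: [-180.0, 0.1, -173.2]
contact_force: [-1.6, -0.0, 7.6]
gripper_width: 0.0155
```

>>> move_arm:
  commands:
    - [0,0,-1,0,0,0,0]
    - [0,0,-1,0,0,0,0]
    - [0,0,-1.5,0,0,0,0]
    - [0,0,-1,0,0,0,0]
    - [0,0,0,0,0,0,0]

```text
time_s: 14.75
tcp_pos: [0.5277, -0.2159, 0.0268]
eef_rot: [-180.0, 0.1, -173.2]
contact_force: [1.3, -0.3, 2.0]
gripper_width: 0.0153
```

>>> move_arm:
  commands:
    - [0,0,-1.5,0,0,0,0]
    - [0,0,-1.5,0,0,0,0]
    - [0,0,-1,0,0,0,0]
    - [0,0,0,0,0,0,0]

```text
time_s: 15.15
tcp_pos: [0.5261, -0.2159, 0.0213]
eef_rot: [180.0, -0.1, -173.2]
contact_force: [1.6, -1.4, -3.1]
gripper_width: 0.0155
```

>>> move_arm:
  commands:
    - [0,0,-1,0,0,0,0]
    - [0,0,-0.5,0,0,0,0]
    - [0,0,0,0,0,0,0]

```text
time_s: 15.45
tcp_pos: [0.5262, -0.2157, 0.0204]
eef_rot: [180.0, -0.0, -173.2]
contact_force: [-1.1, 0.1, -0.6]
gripper_width: 0.016
```

>>> move_arm:
  commands:
    - [0,0,-0.7,0,0,0,0]
    - [0,0,0,0,0,0,0]

```text
time_s: 15.65
tcp_pos: [0.5264, -0.2157, 0.0202]
eef_rot: [180.0, -0.0, -173.2]
contact_force: [-1.8, 0.5, 3.2]
gripper_width: 0.0154
```

>>> move_arm:
  commands:
    - [0,0,0.5,0,0,0,28]
    - [0,0,0,0,0,0,28]
    - [0,0,0,0,0,0,28]
    - [0,0,10,0,0,0,28]
    - [0,0,30,0,0,0,28]
    - [0,0,40,0,0,0,28]
    - [-3,20,20,0,0,-0.3,28]
    - [-6,40,0,0,0,-0.7,28]
    - [-6,45,0,0,0,-0.7,40]
    - [-6,45,0,0,0,-0.7,50]
    - [-6,45,0,0,0,-0.7,50]
    - [-6,45,0,0,0,-0.7,50]
    - [-6,45,0,0,0,-0.7,50]
    - [0,45,0,0,0,-0.7,50]
    - [20,45,0,0,0,-0.7,50]
    - [35,45,0,0,0,-0.7,50]
    - [35,45,0,0,0,-0.7,50]
    - [11,16,0,0,0,0,50]
    - [0,0,0,0,0,0,50]

```text
time_s: 17.55
tcp_pos: [0.5814, 0.2565, 0.1201]
eef_rot: [-180.0, 0.0, 179.6]
contact_force: [-0.7, -0.9, -0.2]
gripper_width: 0.0434
```

```bash
python3 chk.py
```

```text
17.55 [0.58143332 0.25652519 0.12012464] [-1.79993051e+02  2.09948542e-02  1.79578923e+02] 0.043426441109741816
scene [731.0, 305.2, 110.5, 29.2, -71.7]
scene [573.6, 293.4, 127.0, 26.3, -0.0]
scene [455.2, 249.7, 126.8, 27.6, 14.2]
wrist [469.7, 253.4, 99.3, 16.8, 13.4]
```

The scene camera now puts this knife at (574,293), so it was knocked aside. I'll move above it and look again.

>>> move_arm:
  commands:
    - [-3,20,0,0,0,0.4,50]
    - [-3,17,0,0,0,0,50]
    - [0,0,0,0,0,0,50]
    - [0,0,0,0,0,0,50]

```text
time_s: 18.1
tcp_pos: [0.5737, 0.2917, 0.1206]
eef_rot: [180.0, 0.0, 179.9]
contact_force: [0.1, -0.2, 0.3]
gripper_width: 0.0435
```

```bash
python3 chk.py; python3 -c "
import cv2;cv2.imwrite('pics/w4.png',cv2.imread('pics/wl.png'))"
```

```text
18.1 [0.57365724 0.29173847 0.1206066 ] [1.79990710e+02 6.57818726e-03 1.79936956e+02] 0.04353785196823599
scene [730.1, 304.9, 110.5, 28.7, -72.6]
scene [573.6, 293.5, 127.1, 26.4, -0.5]
scene [455.2, 249.8, 126.9, 27.4, 13.9]
wrist [578.0, 294.4, 125.3, 17.1, 0.0]
wrist [466.6, 252.7, 105.5, 17.0, 13.2]
```

View pics/w4.png

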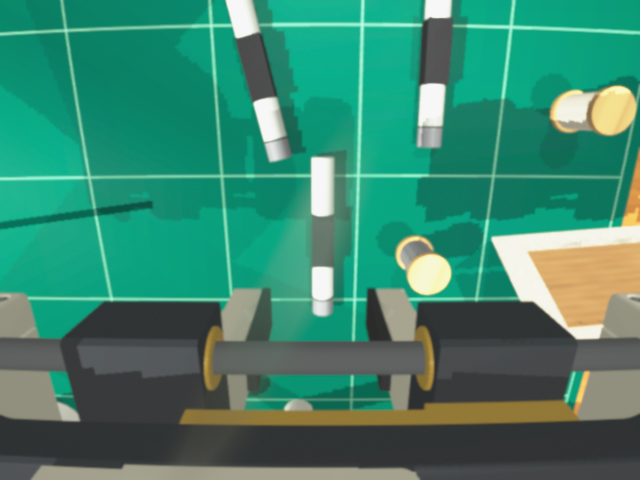

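The knocked knife lies at (322,235), straight between the open fingers. The spool at (425,262) and the card stay clear of the fingers. Grasping.

>>> move_arm:
  commands:
    - [2,2,-20,0,0,0,50]
    - [0,0,-40,0,0,0,50]
    - [0,0,-30,0,0,0,50]
    - [0,0,-15,0,0,0,50]
    - [0,0,-8,0,0,0,50]
    - [0,0,-3.5,0,0,0,50]
    - [0,0,0,0,0,0,0]
    - [0,0,0,0,0,0,0]
    - [0,0,0,0,0,0,0]
    - [0,0,0,0,0,0,0]
    - [0,0,0,0,0,0,0]
    - [0,0,0,0,0,0,0]
  squeeze: 40

```text
time_s: 19.45
tcp_pos: [0.5764, 0.2935, 0.0047]
eef_rot: [180.0, 0.1, 179.9]
contact_force: [-1.8, 1.2, 5.0]
gripper_width: 0.0157
```

>>> move_arm:
  commands:
    - [0,0,5,0,0,0,0]
    - [0,0,20,0,0,0,0]
    - [0,0,40,0,0,0,0]
    - [-10,-15,35,0,0,0,0]
    - [-25,-35,0,0,0,0.5,0]
    - [-30,-40,0,0,0,0.6,0]
    - [-25,-45,0,0,0,0.7,0]
    - [0,-45,0,0,0,0.7,0]
    - [5,-45,0,0,0,0.7,0]
    - [5,-45,0,0,0,0.7,0]
    - [5,-45,0,0,0,0.7,0]
    - [5,-45,0,0,0,0.7,0]
    - [5,-42,0,0,0,0.7,0]
    - [5,-35,0,0,0,0.7,0]
    - [5,-17,0,0,0,0.9,0]
    - [0,-5.5,-10,0,0,0,0]
    - [0,0,-25,0,0,0,0]
    - [0,0,-15,0,0,0,0]
    - [0,0,0,0,0,0,0]

```text
time_s: 21.35
tcp_pos: [0.5196, -0.1645, 0.0514]
eef_rot: [179.9, -0.3, -172.6]
contact_force: [-1.3, 0.2, -0.9]
gripper_width: 0.0156
```

```bash
python3 - <<'E'
from h import *
c=cam('wrist'); save('w5',c['frame'])
E
```

```text
(no output)
```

View pics/w5.png

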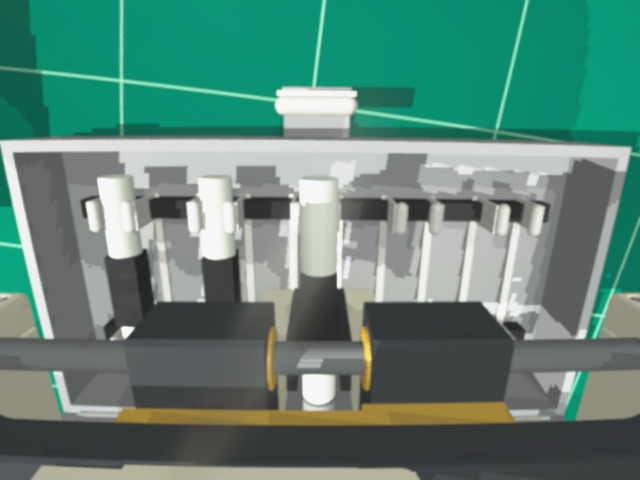

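Knives 1 and 2 are home at (122,215) and (216,215), and knife 3 is over place 3. Making a small correction, then pressing.

>>> move_arm:
  commands:
    - [0,-1.2,0,0,0,-0.7,0]
    - [0,0,-6,0,0,0,0]
    - [0,0,-6,0,0,0,0]
    - [0,0,-4,0,0,0,0]
    - [0,0,-2,0,0,0,0]
    - [0,0,-1.5,0,0,0,0]
    - [0,0,-1.5,0,0,0,0]
    - [0,0,-1,0,0,0,0]
    - [0,0,-1,0,0,0,0]
    - [0,0,0,0,0,0,0]

```text
time_s: 22.4
tcp_pos: [0.5224, -0.1664, 0.0318]
eef_rot: [-180.0, 0.1, -173.2]
contact_force: [-2.1, 0.4, 8.1]
gripper_width: 0.0153
```

>>> move_arm:
  commands:
    - [0,0,-1,0,0,0,0]
    - [0,0,-1,0,0,0,0]
    - [0,0,-1.5,0,0,0,0]
    - [0,0,-1,0,0,0,0]
    - [0,0,-1,0,0,0,0]
    - [0,0,-1.5,0,0,0,0]
    - [0,0,-1.5,0,0,0,0]
    - [0,0,0,0,0,0,0]

```text
time_s: 23.2
tcp_pos: [0.5214, -0.1663, 0.0217]
eef_rot: [180.0, -0.1, -173.2]
contact_force: [1.5, 0.3, -3.2]
gripper_width: 0.0153
```

>>> move_arm:
  commands:
    - [0,0,-0.7,0,0,0,0]
    - [0,0,-0.7,0,0,0,0]
    - [0,0,0,0,0,0,0]

```text
time_s: 23.5
tcp_pos: [0.5214, -0.1663, 0.0208]
eef_rot: [180.0, -0.0, -173.2]
contact_force: [0.4, 1.3, -0.9]
gripper_width: 0.0155
```

>>> move_arm:
  commands:
    - [0,0,-0.6,0,0,0,0]
    - [0,0,-0.4,0,0,0,0]
    - [0,0,0,0,0,0,0]

```text
time_s: 23.8
tcp_pos: [0.5217, -0.1663, 0.0205]
eef_rot: [-180.0, -0.0, -173.2]
contact_force: [-2.4, 1.3, 5.7]
gripper_width: 0.0161
```

>>> move_arm:
  commands:
    - [0,0,0.5,0,0,0,28]
    - [0,0,0,0,0,0,28]
    - [0,0,0,0,0,0,28]
    - [0,0,10,0,0,0,28]
    - [0,0,30,0,0,0,28]
    - [-3,10,40,0,0,0,28]
    - [-5,30,20,0,0,0.5,28]
    - [-7,45,0,0,0,0.8,28]
    - [-7,45,0,0,0,0.8,40]
    - [-7,45,0,0,0,0.8,50]
    - [-7,45,0,0,0,0.8,50]
    - [-7,45,0,0,0,0.8,50]
    - [-7,45,0,0,0,0.8,50]
    - [-7,45,0,0,0,0.8,50]
    - [-7,45,0,0,0,0.8,50]
    - [-2,18,0,0,0,0.5,50]
    - [0,0,0,0,0,0,50]

```text
time_s: 25.5
tcp_pos: [0.4557, 0.2541, 0.121]
eef_rot: [180.0, 0.0, -165.6]
contact_force: [0.0, 0.4, -0.2]
gripper_width: 0.0438
```

```bash
python3 chk.py
```

```text
25.5 [0.4556981  0.25414474 0.12098582] [ 1.79978046e+02  4.50552844e-02 -1.65630704e+02] 0.04375610160845723
scene [730.1, 304.9, 110.5, 28.7, -72.6]
scene [455.2, 249.6, 126.1, 27.3, 14.5]
wrist [460.2, 251.2, 125.1, 17.1, 13.2]
```

>>> move_arm:
  commands:
    - [2,-4,-20,0,0,-0.8,50]
    - [0,0,-40,0,0,0,50]
    - [0,0,-30,0,0,0,50]
    - [0,0,-15,0,0,0,50]
    - [0,0,-8,0,0,0,50]
    - [0,0,-4,0,0,0,50]
    - [0,0,0,0,0,0,0]
    - [0,0,0,0,0,0,0]
    - [0,0,0,0,0,0,0]
    - [0,0,0,0,0,0,0]
    - [0,0,0,0,0,0,0]
    - [0,0,0,0,0,0,0]
  squeeze: 40

```text
time_s: 26.85
tcp_pos: [0.4582, 0.2482, 0.0041]
eef_rot: [180.0, 0.1, -166.6]
contact_force: [-1.9, 0.5, 7.0]
gripper_width: 0.0154
```

>>> move_arm:
  commands:
    - [0,0,5,0,0,0,0]
    - [0,0,20,0,0,0,0]
    - [0,0,40,0,0,0,0]
    - [3,-15,35,0,0,0,0]
    - [5,-35,0,0,0,-0.6,0]
    - [6,-42,0,0,0,-0.8,0]
    - [6,-42,0,0,0,-0.8,0]
    - [6,-42,0,0,0,-0.8,0]
    - [6,-42,0,0,0,-0.8,0]
    - [6,-42,0,0,0,-0.8,0]
    - [6,-42,0,0,0,-0.8,0]
    - [6,-35,0,0,0,-0.6,0]
    - [4,-20,0,0,0,-0.6,0]
    - [2,-7.5,-10,0,0,0,0]
    - [0,0,-25,0,0,0,0]
    - [0,0,-15,0,0,0,0]
    - [0,0,0,0,0,0,0]

```text
time_s: 28.55
tcp_pos: [0.5117, -0.1165, 0.051]
eef_rot: [180.0, -0.3, -173.2]
contact_force: [-0.2, 0.1, -1.5]
gripper_width: 0.0155
```

```bash
python3 - <<'E'
from h import *
c=cam('wrist'); save('w6',c['frame'])
E
```

```text
(no output)
```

View pics/w6.png

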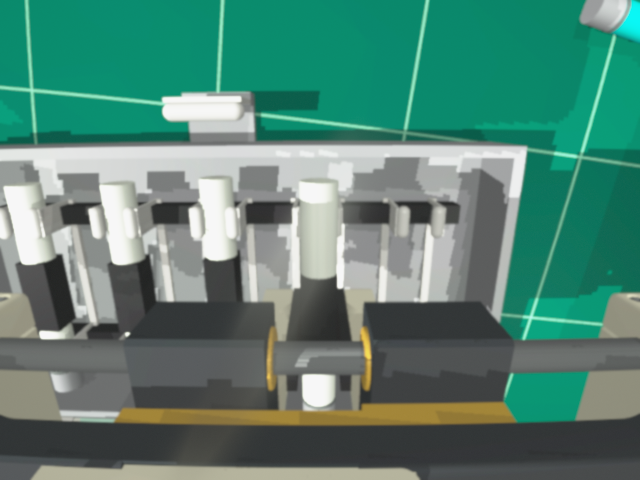

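Three knives are home and the fourth is centred over place 4, with lips at 296 and 341 and the knife at 318. Pressing.

>>> move_arm:
  commands:
    - [1,0,0,0,0,0,0]
    - [0,0,-6,0,0,0,0]
    - [0,0,-6,0,0,0,0]
    - [0,0,-4,0,0,0,0]
    - [0,0,-2,0,0,0,0]
    - [0,0,-1.5,0,0,0,0]
    - [0,0,-1.5,0,0,0,0]
    - [0,0,-1,0,0,0,0]
    - [0,0,-1,0,0,0,0]
    - [0,0,0,0,0,0,0]

```text
time_s: 29.6
tcp_pos: [0.5154, -0.1168, 0.0314]
eef_rot: [-180.0, 0.1, -173.2]
contact_force: [-1.4, 1.0, 7.8]
gripper_width: 0.0154
```

>>> move_arm:
  commands:
    - [0,0,-1,0,0,0,0]
    - [0,0,-1,0,0,0,0]
    - [0,0,-1.5,0,0,0,0]
    - [0,0,-1,0,0,0,0]
    - [0,0,-1,0,0,0,0]
    - [0,0,-1.5,0,0,0,0]
    - [0,0,-1.5,0,0,0,0]
    - [0,0,0,0,0,0,0]

```text
time_s: 30.4
tcp_pos: [0.5144, -0.1168, 0.0214]
eef_rot: [180.0, -0.1, -173.2]
contact_force: [1.4, 0.6, -2.7]
gripper_width: 0.0154
```

>>> move_arm:
  commands:
    - [0,0,-0.7,0,0,0,0]
    - [0,0,-0.7,0,0,0,0]
    - [0,0,0,0,0,0,0]

```text
time_s: 30.7
tcp_pos: [0.5144, -0.1169, 0.0204]
eef_rot: [180.0, -0.0, -173.2]
contact_force: [-1.1, 0.0, -0.9]
gripper_width: 0.0154
```

>>> move_arm:
  commands:
    - [0,0,-0.6,0,0,0,0]
    - [0,0,-0.3,0,0,0,0]
    - [0,0,0,0,0,0,0]

```text
time_s: 31.0
tcp_pos: [0.5147, -0.1168, 0.0201]
eef_rot: [-180.0, -0.0, -173.2]
contact_force: [-3.0, 0.4, 4.9]
gripper_width: 0.0154
```

>>> move_arm:
  commands:
    - [0,0,0.5,0,0,0,28]
    - [0,0,0,0,0,0,28]
    - [0,0,0,0,0,0,28]
    - [0,0,10,0,0,0,28]
    - [0,0,30,0,0,0,28]
    - [-3,10,40,0,0,0,28]
    - [-5,30,20,0,0,-0.5,28]
    - [-6,45,0,0,0,-0.7,28]
    - [-6,45,0,0,0,-0.7,40]
    - [-6,45,0,0,0,-0.7,50]
    - [-6,45,0,0,0,-0.7,50]
    - [-6,45,0,0,0,-0.7,50]
    - [-6,45,0,0,0,-0.7,50]
    - [-6,45,0,0,0,-0.7,50]
    - [-6,45,0,0,0,-0.7,50]
    - [-6,45,0,0,0,-0.7,50]
    - [-5,35,0,0,0,-0.3,50]
    - [0,3,0,0,0,0,50]
    - [0,0,0,0,0,0,50]

```text
time_s: 32.9
tcp_pos: [0.4474, 0.367, 0.1204]
eef_rot: [-180.0, -0.0, 179.8]
contact_force: [0.1, 0.6, 0.1]
gripper_width: 0.0442
```

```bash
python3 chk.py
```

```text
32.9 [0.44739179 0.3670499  0.12035467] [-1.79989653e+02 -9.24645975e-03  1.79776880e+02] 0.04416547815045464
scene [730.6, 305.2, 110.2, 29.2, -72.2]
scene [445.4, 367.1, 129.7, 27.6, -0.7]
wrist [450.2, 368.1, 125.3, 17.0, 0.2]
```

>>> move_arm:
  commands:
    - [0,0.5,-20,0,0,0,50]
    - [0,0,-40,0,0,0,50]
    - [0,0,-30,0,0,0,50]
    - [0,0,-15,0,0,0,50]
    - [0,0,-8,0,0,0,50]
    - [0,0,-3.5,0,0,0,50]
    - [0,0,0,0,0,0,0]
    - [0,0,0,0,0,0,0]
    - [0,0,0,0,0,0,0]
    - [0,0,0,0,0,0,0]
    - [0,0,0,0,0,0,0]
    - [0,0,0,0,0,0,0]
  squeeze: 40

```text
time_s: 34.25
tcp_pos: [0.4481, 0.3672, 0.0044]
eef_rot: [179.9, 0.0, 179.7]
contact_force: [-1.5, -0.1, 6.5]
gripper_width: 0.0154
```

>>> move_arm:
  commands:
    - [0,0,5,0,0,0,0]
    - [0,0,20,0,0,0,0]
    - [0,0,40,0,0,0,0]
    - [3,-15,35,0,0,0,0]
    - [5,-30,0,0,0,0.6,0]
    - [6,-42,0,0,0,0.7,0]
    - [6,-42,0,0,0,0.7,0]
    - [6,-42,0,0,0,0.7,0]
    - [6,-42,0,0,0,0.7,0]
    - [6,-42,0,0,0,0.7,0]
    - [6,-42,0,0,0,0.7,0]
    - [6,-42,0,0,0,0.7,0]
    - [5,-42,0,0,0,0.7,0]
    - [4,-35,0,0,0,0.6,0]
    - [2,-13,0,0,0,0.3,0]
    - [0,-5,-10,0,0,0,0]
    - [0,0,-25,0,0,0,0]
    - [0,0,-15,0,0,0,0]
    - [0,0,0,0,0,0,0]

```text
time_s: 36.15
tcp_pos: [0.5068, -0.0671, 0.0513]
eef_rot: [-180.0, -0.3, -173.2]
contact_force: [0.1, 0.1, 0.2]
gripper_width: 0.0158
```

>>> move_arm:
  commands:
    - [0,0,0,0,0,0,0]
    - [0,0,-6,0,0,0,0]
    - [0,0,-6,0,0,0,0]
    - [0,0,-4,0,0,0,0]
    - [0,0,-2,0,0,0,0]
    - [0,0,-1.5,0,0,0,0]
    - [0,0,-1.5,0,0,0,0]
    - [0,0,-1,0,0,0,0]
    - [0,0,-1,0,0,0,0]
    - [0,0,0,0,0,0,0]

```text
time_s: 37.15
tcp_pos: [0.5095, -0.0672, 0.0315]
eef_rot: [-180.0, 0.1, -173.2]
contact_force: [-1.2, 2.3, 6.4]
gripper_width: 0.0154
```

>>> move_arm:
  commands:
    - [0,0,-1,0,0,0,0]
    - [0,0,-1,0,0,0,0]
    - [0,0,-1.5,0,0,0,0]
    - [0,0,-1,0,0,0,0]
    - [0,0,-1,0,0,0,0]
    - [0,0,-1.5,0,0,0,0]
    - [0,0,-1.5,0,0,0,0]
    - [0,0,0,0,0,0,0]

```text
time_s: 37.95
tcp_pos: [0.5085, -0.0673, 0.0216]
eef_rot: [180.0, -0.1, -173.2]
contact_force: [2.1, 1.0, -3.4]
gripper_width: 0.0158
```

>>> move_arm:
  commands:
    - [0,0,-0.7,0,0,0,0]
    - [0,0,-0.7,0,0,0,0]
    - [0,0,0,0,0,0,0]

```text
time_s: 38.25
tcp_pos: [0.5084, -0.0674, 0.0206]
eef_rot: [-180.0, -0.1, -173.2]
contact_force: [-0.1, 0.1, -0.2]
gripper_width: 0.0154
```

>>> move_arm:
  commands:
    - [0,0,-0.6,0,0,0,0]
    - [0,0,-0.3,0,0,0,0]
    - [0,0,0,0,0,0,0]

```text
time_s: 38.55
tcp_pos: [0.5086, -0.0674, 0.0202]
eef_rot: [-180.0, -0.0, -173.2]
contact_force: [-2.0, 0.1, 5.3]
gripper_width: 0.0159
```

Fifth knife home. Release, retreat and inspect all five before closing the lid.

>>> move_arm:
  commands:
    - [0,0,0.5,0,0,0,28]
    - [0,0,0,0,0,0,28]
    - [0,0,0,0,0,0,28]
    - [0,0,10,0,0,0,28]
    - [0,0,30,0,0,0,28]
    - [-10,-10,40,0,0,0,28]
    - [-10,-20,40,0,0,0,0]
    - [-15,-30,40,0,0,0,0]
    - [-10,-30,40,0,0,0,0]
    - [0,-10,30,0,0,0,0]
    - [0,0,0,0,0,0,0]
    - [0,0,0,0,0,0,0]

```text
time_s: 39.75
tcp_pos: [0.4646, -0.1656, 0.249]
eef_rot: [180.0, 0.1, -173.3]
contact_force: [-0.6, -0.3, -0.9]
gripper_width: 0.0002
```

```bash
python3 - <<'E'
from h import *
import pickle
c=cam('wrist'); d=cam('side'); pickle.dump((c,d),open('chk.pkl','wb'))
a=cv2.resize(c['frame'][150:340,130:510],(760,380),interpolation=cv2.INTER_CUBIC); b=cv2.resize(d['frame'][60:220,310:410],None,fx=1.35,fy=1.35)
b=cv2.resize(d['frame'][70:200,310:410],(170,221)); a[:221,590:]=b
save('f1',a); print(get_state()['tcp_pos'],get_state()['gripper_width'])
E
```

```text
[ 0.46400865 -0.16514153  0.24724887] 0.0002511813476925131
```

View pics/f1.png

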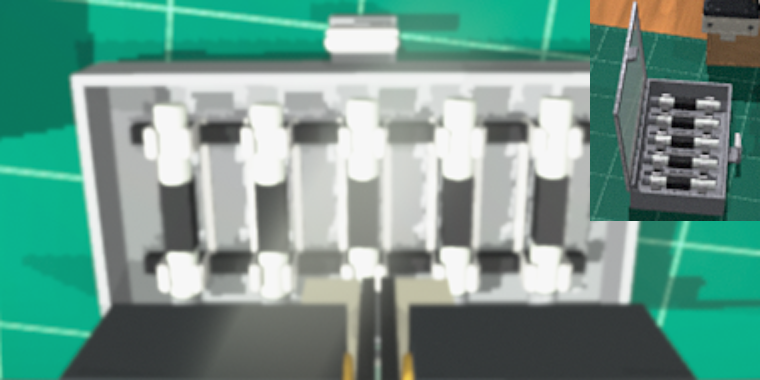

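All five knives sit alike between both jaw pairs, at about (175,190), (268,190), (363,190), (458,190) and (552,190). Next I reach over the lid with shut fingers, come down behind it, and pull it round.

>>> move_arm:
  commands:
    - [15,1,5,0,0,0,0]
    - [35,3,0,0,0,0,0]
    - [40,3,0,0,0,0,0]
    - [40,4,0,0,0,0,0]
    - [40,4,0,0,0,0,0]
    - [25,2,0,0,0,0,0]
    - [10,0,0,0,0,0,0]
    - [0,0,-15,0,0,0,0]
    - [0,0,-25,0,0,0,0]
    - [0,0,-25,0,0,0,0]
    - [0,0,-15,0,0,0,0]
    - [0,0,0,0,0,0,0]

```text
time_s: 41.05
tcp_pos: [0.6677, -0.1481, 0.1699]
eef_rot: [180.0, -0.3, -173.2]
contact_force: [-0.1, -0.3, 0.6]
gripper_width: 0.0007
```

>>> move_arm:
  commands:
    - [-15,-2,0,0,0,0,0]
    - [-15,-2,0,0,0,0,0]
    - [-12,-1,0,0,0,0,0]
    - [-10,-1,0,0,0,0,0]
    - [-10,-1,0,0,0,0,0]

```text
time_s: 41.55
tcp_pos: [0.6077, -0.1555, 0.1739]
eef_rot: [-180.0, 0.1, -173.2]
contact_force: [1.6, 1.0, 0.8]
gripper_width: 0.0004
```

>>> move_arm:
  commands:
    - [-12,-1.5,0,0,0,0,0]
    - [-12,-1.5,-1,0,0,0,0]
    - [-12,-1.5,-2,0,0,0,0]
    - [-12,-1.5,-3,0,0,0,0]
    - [-12,-1.5,-4,0,0,0,0]
    - [-11,-1.3,-5,0,0,0,0]
    - [0,0,0,0,0,0,0]

```text
time_s: 42.25
tcp_pos: [0.5344, -0.1644, 0.1571]
eef_rot: [180.0, -0.1, -173.3]
contact_force: [0.0, 0.5, -0.1]
gripper_width: 0.0004
```

>>> move_arm:
  commands:
    - [-11,-1.3,-7,0,0,0,0]
    - [-10,-1.2,-8,0,0,0,0]
    - [-9,-1.1,-9,0,0,0,0]

```text
time_s: 42.55
tcp_pos: [0.5061, -0.168, 0.1335]
eef_rot: [-180.0, 0.0, -173.2]
contact_force: [0.5, -0.9, 1.0]
gripper_width: 0.0003
```

```bash
python3 - <<'E'
from h import *
c=cam('side'); d=cam('wrist')
a=cv2.resize(c['frame'][50:230,290:450],(400,450)); b=cv2.resize(d['frame'],(400,300)); a=np.hstack([a,np.vstack([b,np.zeros((150,400,3),np.uint8)])])
save('l1',a); print(get_state()['tcp_pos'])
E
```

```text
[ 0.50448102 -0.16785012  0.13238407]
```

View pics/l1.png

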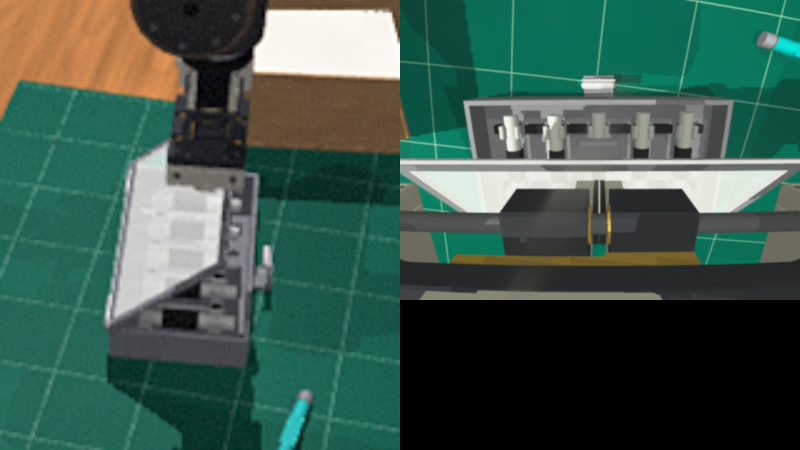

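The lid is about 45° down with the fingers on its outer face. Continuing the arc.

>>> move_arm:
  commands:
    - [-8,-1,-10,0,0,0,0]
    - [-8,-1,-11,0,0,0,0]
    - [-8,-1,-12,0,0,0,0]
    - [-7,-0.8,-13,0,0,0,0]
    - [-7,-0.8,-12,0,0,0,0]
    - [0,0,0,0,0,0,0]

```text
time_s: 43.25
tcp_pos: [0.466, -0.1724, 0.0738]
eef_rot: [179.9, -0.2, -173.3]
contact_force: [0.6, 0.4, 0.7]
gripper_width: 0.0005
```

>>> move_arm:
  commands:
    - [-6,-0.7,-4,0,0,0,0]
    - [-4,-0.5,-4,0,0,0,0]
    - [0,0,-3,0,0,0,0]
    - [0,0,-2,0,0,0,0]
    - [0,0,-1,0,0,0,0]
    - [0,0,0,0,0,0,0]

```text
time_s: 43.85
tcp_pos: [0.4588, -0.1736, 0.0618]
eef_rot: [-180.0, -0.0, -173.2]
contact_force: [0.0, -0.1, 1.4]
gripper_width: 0.0005
```

>>> move_arm:
  commands:
    - [0,0,-1,0,0,0,0]
    - [0,0,-1,0,0,0,0]
    - [0,0,-1,0,0,0,0]
    - [0,0,0,0,0,0,0]

```text
time_s: 44.25
tcp_pos: [0.4586, -0.1736, 0.0588]
eef_rot: [180.0, -0.0, -173.2]
contact_force: [1.1, -0.1, 0.3]
gripper_width: 0.0002
```

>>> move_arm:
  commands:
    - [0,0,-1,0,0,0,0]
    - [0,0,-1,0,0,0,0]
    - [0,0,0,0,0,0,0]

```text
time_s: 44.55
tcp_pos: [0.4586, -0.1736, 0.0568]
eef_rot: [180.0, -0.0, -173.2]
contact_force: [0.4, 0.1, 0.8]
gripper_width: 0.0002
```

>>> move_arm:
  commands:
    - [0,0,-1,0,0,0,0]
    - [0,0,-1,0,0,0,0]
    - [0,0,0,0,0,0,0]

```text
time_s: 44.85
tcp_pos: [0.4587, -0.1737, 0.0554]
eef_rot: [-180.0, 0.0, -173.2]
contact_force: [-3.1, 1.0, 8.0]
gripper_width: 0.0007
```

>>> move_arm:
  commands:
    - [0,0,-1,0,0,0,0]
    - [0,0,-1,0,0,0,0]
    - [0,0,0,0,0,0,0]

```text
time_s: 45.15
tcp_pos: [0.4586, -0.1737, 0.0537]
eef_rot: [-180.0, 0.0, -173.2]
contact_force: [-3.8, 0.7, 10.7]
gripper_width: 0.0006
```

>>> move_arm:
  commands:
    - [0,0,-1,0,0,0,0]
    - [0,0,-0.7,0,0,0,0]
    - [0,0,0,0,0,0,0]

```text
time_s: 45.45
tcp_pos: [0.4584, -0.1737, 0.0517]
eef_rot: [-180.0, -0.0, -173.2]
contact_force: [-2.6, 0.3, 7.2]
gripper_width: 0.0008
```

>>> move_arm:
  commands:
    - [0,0,-1,0,0,0,0]
    - [0,0,-1,0,0,0,0]
    - [0,0,0,0,0,0,0]

```text
time_s: 45.75
tcp_pos: [0.4584, -0.1737, 0.0492]
eef_rot: [180.0, -0.0, -173.2]
contact_force: [-0.7, 0.3, 1.0]
gripper_width: 0.0002
```

>>> move_arm:
  commands:
    - [0,0,-1,0,0,0,0]
    - [0,0,-1,0,0,0,0]
    - [0,0,0,0,0,0,0]

```text
time_s: 46.05
tcp_pos: [0.4588, -0.1736, 0.047]
eef_rot: [180.0, 0.0, -173.2]
contact_force: [0.4, 0.1, -1.5]
gripper_width: 0.0004
```

>>> move_arm:
  commands:
    - [0,0,-1,0,0,0,0]
    - [0,0,-0.7,0,0,0,0]
    - [0,0,0,0,0,0,0]

```text
time_s: 46.35
tcp_pos: [0.4589, -0.1736, 0.0457]
eef_rot: [-180.0, 0.0, -173.2]
contact_force: [-1.1, 0.4, 3.4]
gripper_width: 0.0
```

The lid face is met at 45.7 mm, against 45.5 mm when shut. Retreating and checking.

>>> move_arm:
  commands:
    - [0,0,10,0,0,0,0]
    - [0,0,40,0,0,0,0]
    - [0,0,45,0,0,0,0]
    - [-5,-10,45,0,0,0,0]
    - [-5,-20,45,0,0,0,0]
    - [0,-30,10,0,0,0,0]
    - [0,-40,0,0,0,0,0]
    - [0,-40,0,0,0,0,0]
    - [0,-40,0,0,0,0,0]
    - [0,-40,0,0,0,0,0]
    - [0,0,0,0,0,0,0]
    - [0,0,0,0,0,0,0]

```text
time_s: 47.55
tcp_pos: [0.448, -0.3944, 0.2404]
eef_rot: [180.0, -0.0, -173.3]
contact_force: [-0.5, 1.1, -0.8]
gripper_width: 0.0005
```

```bash
python3 - <<'E'
from h import *
c=cam('side'); d=cam('scene')
save('z1',np.hstack([cv2.resize(c['frame'][60:220,280:440],(400,400)),cv2.resize(d['frame'],(533,400))[:,:400]])); print(get_state()['tcp_pos'],get_state()['contact_force'])
E
```

```text
[ 0.44846402 -0.39315296  0.24077188] [-0.0549615   0.56359875 -0.27344637]
```

View pics/z1.png

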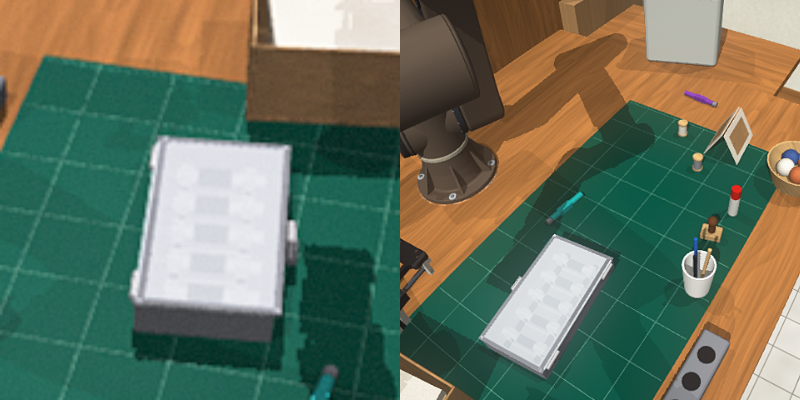

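The lid is flat shut with five knives visible through it. The mat holds no other knives, and the other things stand where they were.

```bash
python3 -c "
from plant import *
print(close_job())"
```

```text
the job is handed in; nothing more can be done
None
```

All five craft knives are snapped into their own clip places and the lid is shut. I handed the job in about 48 s into the run, well inside the 210 s limit.

- **Knives:** I gripped each one by its black grip, pressed it down and stopped as soon as it met the hard rests. The highest downward force read was about 8 N. One knife was knocked aside by roughly 3 cm during the run; I found it again and picked it up there. The grip stayed at about 15.5 mm whenever I read it, so I saw no slip.
- **Lid:** I pulled it over from behind with shut fingers and pressed the middle of its front edge. The highest reading was about 11 N, then it gave. I touched the lid's top at 45.7 mm, against 45.5 mm when shut.
- **Last look:** The lid is flat with five knives visible through it. The spools, glue stick, stamp, cup, card and both look-alikes appear to stand where they were.
- **Not sure of:** Forces were only read at the end of each short move, so the true peaks may have been a little higher. The camera position estimates differed by up to about 5 mm, which did not affect any grip or placing. No check failed.

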